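# Turn the stacked tote and nest it home in its crate

## Robot

A 6-joint arm with a two-finger parallel gripper is mounted at the origin on a cart in front of the work surface, level with it; the furniture and walls round the work are solid. World frame = base frame: x ahead of the robot, y to its left, z up, the work surface at z = 0. Lengths are in m, angles in rad, forces in N, time in s.
With the tool pointing down it reaches from about 0.275 to 0.975 m from the base axis. Payload 8.4 kg.
Tool frame: the origin (TCP) lies at the very end of the fingers, on their centre line; the grasp point (between the pads) lies 19 mm behind it; z points along the fingers, x is the direction in which the jaws open and shut, and the axes are right-handed (so a half turn about z gives the same grasp; the last joint's range is limited). The gripper opens to 92 mm and grips with 3 to 60 N. Pads are 20 mm wide; open, the fingers measure 128 mm over their backs; the gripper's body (75 mm by 189 mm) begins 69 mm behind the grasp point.
Start: joints at [1.111, 0.353, 1.633, -0, 1.155, -0.002], TCP at [0.276, 0.561, 0.215] pointing down, gripper open.
Joint ranges: [-2.63, 2.63], [-0.92, 2.1], [0.06, 2.66], [-1.3, 4.44], [0, 2.69], [-3.02, 3.02]. Speed limits (rad/s): [2.22, 2.22, 2.79, 3.14, 3.14, 3.14].

## Interface

Orientations are given as a rotation vector (axis times angle).
In Python, from bench import env gives the robot as it stands. The module is installed in compiled form; this text tells all that it offers.
- The arm moves only by the tool carry_out, never from a script. Its argument "steps" is a list of rows, each an object with "gripper": the closure, from 0 (fully open) to 1 (shut); "dp": the shift along the world's x, y, z normalised to -1 to 1, where 1 is 30 mm, a list of three; "turn": the turn, a rotation vector about the world's x, y, z normalised to -1 to 1, where 1 is 10 degrees, a list of three. A call has 1 to 20 rows; each row shifts and turns the pose as measured when the row begins; what a row does not reach is not made up. A row lasts 1/8 s, in which the tool goes at most 62.5 mm and 10.7 degrees, less where a joint would pass 70% of its speed; a pose out of reach is approached as far as the arm can. A call with a number of a shift or a turn outside -1 to 1 is refused whole. A call with a gripper value outside its range is refused whole. The fingers move at their own pace and stop on an object; "force" is the grip in N (left out, the last holds). Time passes only in rows, so rows that do not move let the fingers close. It gives the time, the measured TCP pose, the force and the opening at its end, in the units of the state.
- env.get_state(): the state, without advancing time (a new reading comes with each control period).
- env.capture(name): name is "side" or "top"; returns a dict with "pixels" (480x640x3 uint8, blue, green, red), "fx", "fy", "cx", "cy" (pixels), "T" (4x4, takes a point from camera to world coordinates). Camera axes: x right, y down, z forward; pixel columns grow to the right and rows downward; lengths in m; the calibration is good to about 2 mm. A picture is of the moment at which its call begins. There is no depth.
- env.hand_in(): hands the job in, once; it reports no verdict.
The state is a dict: "clock": time; "joint_pos": joint angles; "dq": joint speeds; "joint_torque": joint torques, N m; "ee_pos": TCP position; "eef_rot": TCP orientation; "ft_force": force on the tool from outside, world axes, zero at the start; "ft_torque": the same for the moment, N m; "opening": opening from 0.0 (shut) to 1.0 (fully open).
Only numpy, scipy, OpenCV 4.12 (cv2) and the standard library are available. Lean on these libraries where they do the work, as an engineer would, in place of code of your own. Each camera call takes 0.05 s, during which the arm holds its last target.

## Task

The handled tote stands stacked on top of the crate that is fixed to the bench; nest it to save height. Lift it off by its handle, turn it half a turn so that its dipped front lies at the crate's dipped front, feel lengthwise for the place where its ribs drop in beside the crate's posts, and push it steadily down past the tight spring clips until it sits level and solid on the crate's floor. Never press it with more than about 25 N, do not drop it in, leave the oil can and the wrench alone, and let go at the end.

Things in the scene. Friction and masses are not known exactly. Their poses are not given: they have to be found in the camera images.
- tote: Loose grey plastic tote with a carrying handle, 0.28 to 0.46 kg. Origin: centre of its underside; x along its length, front at -x, z up. Body 130 (x) x 84 (y) x 60 mm; front end wall dipped to 40 mm. It starts stacked: its ribs stand on the crate's posts, half a turn from the crate's direction (within 2 degrees), underside 70 mm above the bench.
- tote_handle (a point): Middle of the tote's handle bar, 112 mm above the tote's origin; axes as the tote's. The bar is straight along x, 104 long, 14 wide (y), its faces 103 to 121 mm above the underside, on 12 mm square uprights at x = +-46; under it is free space down to a divider at 53 mm.
- tote_front (a point): Middle of the dipped edge of the tote's front end wall: tote x = -65, y = 0, 40 mm above its underside.
- tote_rib (a point): Foot of the wide rib on the tote's +y side: tote x = -14, y = +52, z = 0. Each long side has two upright ribs from the underside to 56 mm up, standing 10 mm out (104 mm over the ribs): a wide one from tote x = -32 to +4 and a narrow one from +34 to +54 mm.
- crate: Grey open plastic crate, fixed to the bench. Origin: centre of its underside; x along its length, front at -x, z up. Outside 160 (x) x 120 (y) x 80 mm, walls and floor 4 mm; front end wall dipped to 60 mm. With both fronts at the same end the tote nests: its ribs pass beside the posts and its underside meets the crate's floor.
- crate_floor: The crate's floor plate, 4 mm thick, fixed in the crate; origin and axes as the crate's.
- crate_seat (a point): Centre of the crate's inner floor, 4 mm above the crate's origin; axes as the crate's. Nested fully home, the tote's underside is at this height, centred here in y; in x it lies where the post frame lets it in, up to 11 mm forward or back.
- crate_front (a point): Middle of the dipped edge of the crate's front end wall: crate x = -78, y = 0, 60 mm above its underside.
- crate_gap (a point): Crate x = -14, y = +50, z = 70: mid position of the 40 mm gap between two posts. 4 posts (20 x 12 mm, tops at 70 mm, 88 mm between opposite ones) stand at x = -44 and +16 on a stiff sliding frame, which sits up to 9 mm forward or back of this (not measured: find it by feel). The wide ribs fit the gaps; play 2 mm each way in x and y. Missed, they rest on the posts.
- crate_clip (a point): Crest of the sprung wire clip inside the crate's +y long wall (same at -y): crate x = -14, y = +49, z = 38 mm. Clips bulge 7 mm inward, crest 34 to 42 mm up, sloping lead-in above. From about 55 mm above the bench down they rub on the wide ribs; the tote's weight does not overcome them: push down 3 to 15 N all the way to the floor.
- oil_can: Bystander: green oil can with a thin upright spout, 70 mm round, 160 mm tall, standing farther back. Origin under its centre.
- wrench: Bystander: steel wrench lying flat, 159 x 28 x 6 mm, along its x. Origin under its centre.

How it is judged:
On the way, in this order (a step that is already met when the one before it is completed fails the run):
1. the tote is lifted clear of the crate and turned so that its front is at the crate's front end (x of tote_front in the frame of crate below -0.03 m and z of tote in the frame of crate_seat above 0.068 m and contact force between tote and crate below 0.5 N), for 0.1 s.
2. the tote's ribs have dropped in beside the posts, tote straight, not yet home (z of tote in the frame of crate_seat between 0.004 and 0.055 m and horizontal distance between tote and crate_seat below 0.013 m and angle between the x axis of tote and the x axis of crate, either way round below 0.1 rad), for 0.1 s.
At the end, for the whole second after the job is handed in: The tote is nested in the crate with both dipped fronts at the same end, its underside within 1.5 mm of the crate's floor, level (within about 1 degree), centred within 13 mm (the post frame's slide included) and at rest (z of tote in the frame of crate_seat below 0.0015 m and horizontal distance between tote and crate_seat below 0.013 m and x of tote_front in the frame of crate below -0.05 m and angle between the x axis of tote and the x axis of crate, either way round below 0.08 rad and angle between tote's own z axis and vertical below 0.02 rad and linear speed of tote below 0.01 m/s); the robot touches nothing.
It fails at once if the tote is pressed on the crate's floor with more than 30 N (contact force between tote and crate_floor above 30 N).
It fails at once if the tote bears on the crate's posts or rim with more than 35 N (contact force between tote and crate above 35 N and z of tote in the frame of crate_seat above 0.056 m).
It fails at once if the tote is dropped or slammed into the crate (faster than 0.3 m/s while in its mouth) (horizontal distance between tote and crate_seat below 0.03 m and z of tote in the frame of crate_seat below 0.062 m and linear speed of tote above 0.3 m/s).
It fails at once if the oil can or the wrench is shoved (distance of any of oil_can, wrench from where it was at the start of the episode above 0.03 m).
It fails at once if the oil can is tipped (angle between oil_can's own z axis and vertical above 0.5 rad).
It also fails if it takes over 72 s, if anything falls off the work surface, if the arm or the gripper's body presses on something with over 40 N, if the wrist force passes 120 N, or if a joint passes its speed limit or range.

## Working session

There is one attempt and no reset: what is moved stays moved. The work goes in short steps, Python scripts to look and compute and a tool call to move; the robot and the scene stay as the last step left them, time stands still between calls to the robot, and variables do not carry over. Pictures are saved under pics/ and viewed, and the job is handed in when it is done.

Besides the shell and the picture viewer there is one more tool, called after "Emit:" in YAML: its name, and indented under it one key for each argument. carry_out: Moves the arm, as the interface text tells. Scaled input: -1 to 1 covers 30 mm each way for a shift and 10 degrees each way for a turn. Its arguments: {"type":"object","properties":{"steps":{"type":"array"},"force":{"type":"number"}},"required":["steps"]}

```bash
mkdir -p pics; python3 - <<'E'
from bench import env
import cv2, numpy as np
s=env.get_state(); print(s)
for n in("side","top"):
    c=env.capture(n); cv2.imwrite(f"pics/{n}0.png",c["pixels"]); print(n,c["fx"],c["fy"],c["cx"],c["cy"],np.round(c["T"],4).tolist())
    np.savez(f"{n}.npz",px=c["pixels"],T=c["T"],K=[c["fx"],c["fy"],c["cx"],c["cy"]])
E
```

```text
{'clock': 0.0, 'joint_pos': array([ 1.11058206e+00,  3.53670253e-01,  1.63411218e+00, -2.33929362e-05,
        1.15523704e+00, -2.40835322e-03]), 'dq': array([-1.24770143e-04,  7.82331133e-05, -1.27176963e-03,  6.08466728e-04,
       -3.50774980e-03, -3.46715418e-04]), 'joint_torque': array([-3.16145388e-04, -5.93855882e+01, -3.34218585e+01,  6.98029040e-02,
        2.34675320e-02, -1.12231801e-04]), 'ee_pos': array([0.27602719, 0.56018564, 0.2138593 ]), 'eef_rot': array([ 2.66690153e+00,  1.65903777e+00, -1.88775673e-03]), 'ft_force': array([-0.24472423,  0.01310374,  0.44349206]), 'ft_torque': array([0.01226009, 0.02820738, 0.03050747]), 'opening': 0.9993838742062805}
side 559.6759346190031 559.6759346190031 324.27305127813156 234.7074412255512 [[-0.9687, -0.1094, 0.2229, 0.3592], [-0.248, 0.469, -0.8477, 0.6431], [-0.0118, -0.8764, -0.4814, 0.5648], [0.0, 0.0, 0.0, 1.0]]
top 605.9363465158885 605.9363465158885 316.056395144607 240.49245424592877 [[-0.0915, -0.971, 0.2211, 0.3076], [-0.9958, 0.0902, -0.0158, -0.1046], [-0.0046, -0.2216, -0.9751, 1.2002], [0.0, 0.0, 0.0, 1.0]]
```

View pics/side0.png

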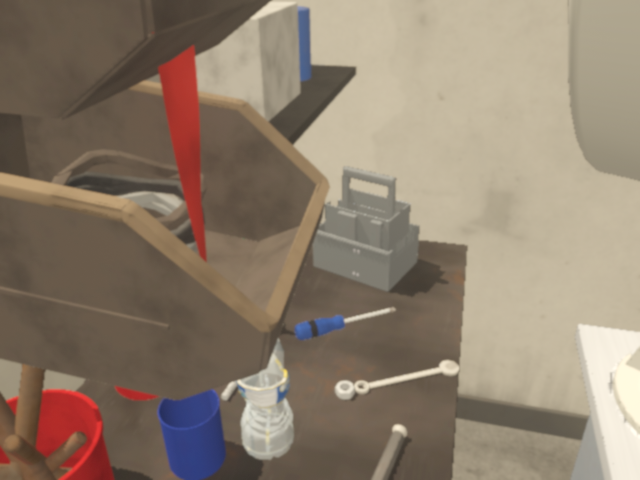

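View pics/top0.png

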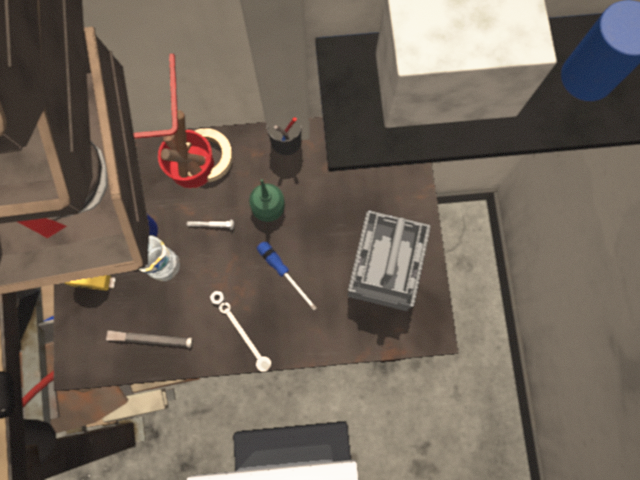

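```bash
python3 - <<'E'
import cv2, numpy as np
a=np.load("top.npz")["px"][190:330,330:450]; b=np.load("side.npz")["px"][150:300,295:435]
a=cv2.resize(a,None,fx=5,fy=5,interpolation=cv2.INTER_CUBIC)[:600]; b=cv2.resize(b,None,fx=4,fy=4,interpolation=cv2.INTER_CUBIC)
cv2.imwrite("pics/tz.png",cv2.convertScaleAbs(a,alpha=1.2)); cv2.imwrite("pics/sz.png",cv2.convertScaleAbs(b,alpha=1.2))
E
```

```text
(no output)
```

View pics/tz.png

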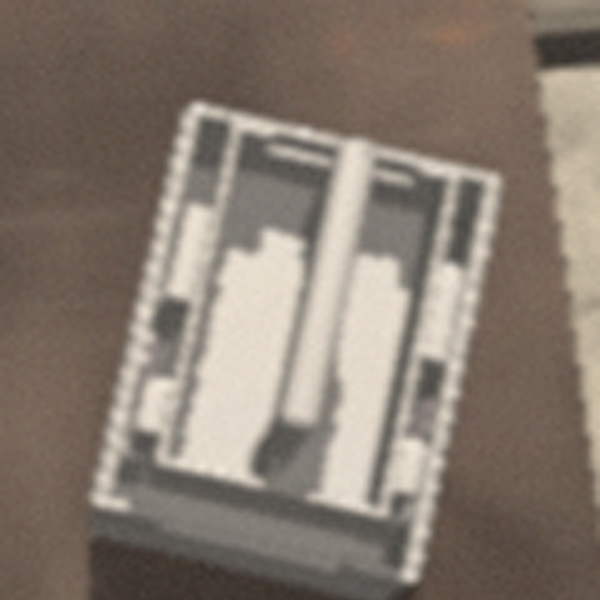

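View pics/sz.png

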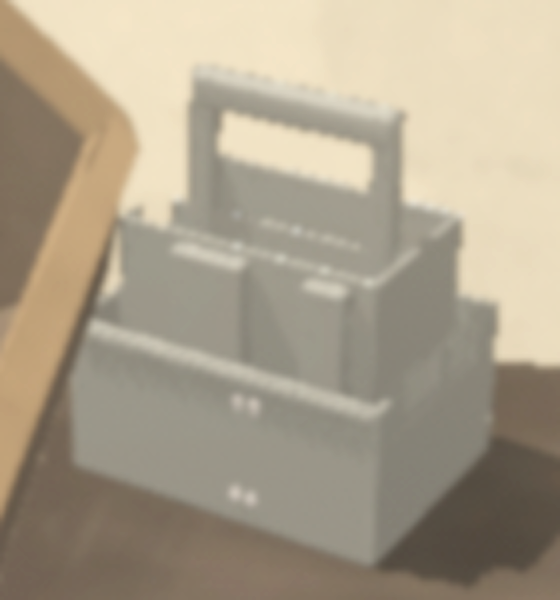

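```bash
cat > h.py <<'E'
import numpy as np
def load(n): d=np.load(n+".npz"); return d["K"],d["T"]
def ray(n,u,v,z):
    K,T=load(n); d=T[:3,:3]@np.array([(u-K[2])/K[0],(v-K[3])/K[1],1]); o=T[:3,3]; return o+d*(z-o[2])/d[2]
def proj(n,p):
    K,T=load(n); c=T[:3,:3].T@(np.array(p)-T[:3,3]); return K[0]*c[0]/c[2]+K[2],K[1]*c[1]/c[2]+K[3]
def tri(ps):
    A=[];b=[]
    for n,u,v in ps:
        K,T=load(n); d=T[:3,:3]@np.array([(u-K[2])/K[0],(v-K[3])/K[1],1]); d/=np.linalg.norm(d); P=np.eye(3)-np.outer(d,d); A.append(P); b.append(P@T[:3,3])
    A=np.vstack(A); b=np.hstack(b); x=np.linalg.lstsq(A,b,rcond=None)[0]; return x,np.linalg.norm(A@x-b)
E
python3 - <<'E'
from h import *
np.set_printoptions(precision=4,suppress=True)
t=lambda x,y:(330+x/5-.4,190+y/5-.4); s=lambda x,y:(295+x/4-.4,150+y/4-.4)
C=[ray("top",*t(*p),.08) for p in [(195,103),(500,175),(410,580),(93,503)]]
for c in C: print(c)
print("len",np.linalg.norm(C[0]-C[3]),np.linalg.norm(C[1]-C[2]),np.linalg.norm(C[0]-C[1]),np.linalg.norm(C[2]-C[3]))
m=sum(C)/4; d=C[0]+C[1]-C[2]-C[3]; print("crate top",m,np.degrees(np.arctan2(d[1],d[0])))
h=[ray("top",*t(*p),.191) for p in [(355,142),(303,422)]]; d=h[0]-h[1]
print("handle top",sum(h)/2,np.linalg.norm(d),np.degrees(np.arctan2(d[1],d[0])))
# side
S=[ray("side",*s(*p),z) for p,z in [((90,328),.08),((383,408),.08),((370,565),0),((75,465),0)]]
for c in S: print("S",c)
hs=[ray("side",*s(*p),.191) for p in [(195,72),(402,113)]]; print(hs,sum(hs)/2)
# tote rim corners
# brown thing
print("can",ray("top",267,203,.1), "base")
for a,b in [((145,265),(270,325)),]: print(tri([("top",*a),("side",*b)]))
E
```

```text
[ 0.6116 -0.2285  0.08  ]
[ 0.5725 -0.3411  0.08  ]
[ 0.4223 -0.2874  0.08  ]
[ 0.4616 -0.1737  0.08  ]
len 0.1596893716064412 0.15950896354849273 0.11913667970828347 0.12037219109926561
crate top [ 0.517  -0.2577  0.08  ] -19.870360133779172
handle top [ 0.5148 -0.2548  0.191 ] 0.09975488714226093 -17.129495385370447
S [ 0.5993 -0.2189  0.08  ]
S [ 0.4594 -0.1783  0.08  ]
S [ 0.4613 -0.1769  0.    ]
S [ 0.6104 -0.2274  0.    ]
[array([ 0.5606, -0.2622,  0.191 ]), array([ 0.465 , -0.2364,  0.191 ])] [ 0.5128 -0.2493  0.191 ]
can [ 0.638  -0.0368  0.1   ] base
(array([0.5344, 0.1779, 0.1771]), np.float64(0.015018168376117873))
```

```bash
python3 - <<'E'
from h import *
np.set_printoptions(precision=4,suppress=True)
print(tri([("top",145,265),("side",325,185)]))
print(tri([("top",92,30),("side",240,105)]))
for z in (.1,.2,.3,.4,.5): print(z,ray("top",145,265,z),ray("top",0,290,z),ray("side",270,325,z),ray("side",325,185,z))
E
```

```text
(array([0.4914, 0.1328, 0.3332]), np.float64(0.0008202806709313932))
(array([0.6727, 0.1208, 0.4629]), np.float64(0.14617414681028712))
0.1 [0.54   0.1965 0.1   ] [0.518  0.4628 0.1   ] [0.5829 0.0838 0.1   ] [ 0.6256 -0.3815  0.1   ]
0.2 [0.5189 0.1691 0.2   ] [0.4988 0.4112 0.2   ] [0.5348 0.2042 0.2   ] [ 0.5683 -0.161   0.2   ]
0.3 [0.4978 0.1418 0.3   ] [0.4797 0.3596 0.3   ] [0.4867 0.3245 0.3   ] [0.511  0.0594 0.3   ]
0.4 [0.4767 0.1144 0.4   ] [0.4606 0.3081 0.4   ] [0.4386 0.4448 0.4   ] [0.4537 0.2798 0.4   ]
0.5 [0.4555 0.087  0.5   ] [0.4415 0.2565 0.5   ] [0.3904 0.5651 0.5   ] [0.3964 0.5002 0.5   ]
```

```bash
python3 - <<'E'
from h import *
from bench import env
from scipy.spatial.transform import Rotation as R
np.set_printoptions(precision=4,suppress=True)
for p in [(328,168),(317,38),(435,160)]: print(p,tri([("top",*p),("side",355,70)]),ray("top",*p,.3),ray("top",*p,.1))
s=env.get_state(); M=R.from_rotvec(s["eef_rot"]).as_matrix(); print(M, "xyaw",np.degrees(np.arctan2(M[1,0],M[0,0])))
print(proj("side",(0.62,-.3,.3)),proj("top",(0.62,-.3,.3)))
E
```

```text
(328, 168) (array([ 0.5534, -0.1473,  0.3983]), np.float64(0.05069504648410771)) [ 0.6259 -0.1485  0.3   ] [ 0.6966 -0.1582  0.1   ]
(317, 38) (array([ 0.6231, -0.1479,  0.4476]), np.float64(0.16972693252259152)) [ 0.8525 -0.1521  0.3   ] [ 0.9736 -0.1626  0.1   ]
(435, 160) (array([ 0.5756, -0.3043,  0.3594]), np.float64(0.03636810765177059)) [ 0.6234 -0.3169  0.3   ] [ 0.6936 -0.3641  0.1   ]
[[ 0.442   0.897  -0.0005]
 [ 0.897  -0.442  -0.0011]
 [-0.0013  0.     -1.    ]] xyaw 63.77056225489899
(np.float64(315.4152800604428), np.float64(99.05946791260229)) (np.float64(424.569385813661), np.float64(163.0209150520792))
```

```bash
python3 - <<'E'
from h import *
np.set_printoptions(precision=4,suppress=True)
K,T=load("top");Ks,Ts=load("side")
def rd(K,T,u,v): return T[:3,:3]@np.array([(u-K[2])/K[0],(v-K[3])/K[1],1])
def ip(a,b,p):
    n=np.cross(rd(K,T,*a),rd(K,T,*b)); d=rd(Ks,Ts,*p); o=Ts[:3,3]; t=n@(T[:3,3]-o)/(n@d); return o+t*d,t
for p in [(355,70),(285,140)]:
  for nm,a,b in [("front",(328,168),(435,160)),("front2",(328,168),(640,140)),("left",(317,38),(328,168))]:
    x,t=ip(a,b,p); print(nm,p,x,t,proj("top",x))
E
```

```text
front (355, 70) [ 0.6309 -0.7015  0.2632] 1.345463262997626 (np.float64(662.7320544522804), np.float64(142.97330434001645))
front2 (355, 70) [ 0.6452 -0.7724  0.2473] 1.4165004170768973 (np.float64(697.4394405396002), np.float64(134.84517841311282))
left (355, 70) [ 0.518  -0.1429  0.3885] 0.7865606401790459 (np.float64(332.42769566292253), np.float64(220.32731237999246))
front (285, 140) [ 0.6376 -0.1755  0.2658] 0.8998758836514739 (np.float64(343.53587842421973), np.float64(166.83843899632004))
front2 (285, 140) [ 0.6383 -0.1774  0.2651] 0.9019555334718719 (np.float64(344.6355435552323), np.float64(166.5070666040176))
left (285, 140) [ 0.6288 -0.1496  0.2752] 0.871407585121537 (np.float64(328.2904414029509), np.float64(171.43248930760132))
```

Emit:
carry_out:
  steps:
    - {"gripper": 0,"dp": [0.2,-1,0.3],"turn": [0,0,0]}
    - {"gripper": 0,"dp": [0.2,-1,0.3],"turn": [0,0,0]}
    - {"gripper": 0,"dp": [0.2,-1,0.3],"turn": [0,0,0]}
    - {"gripper": 0,"dp": [0.2,-1,0.3],"turn": [0,0,0]}
    - {"gripper": 0,"dp": [0.2,-1,0.3],"turn": [0,0,0]}
    - {"gripper": 0,"dp": [0.2,-1,0.2],"turn": [0,0,0]}
    - {"gripper": 0,"dp": [0.2,-1,0],"turn": [0,0,0]}
    - {"gripper": 0,"dp": [0.2,-1,0],"turn": [0,0,0]}
    - {"gripper": 0,"dp": [0,-1,0],"turn": [0,0,0]}
    - {"gripper": 0,"dp": [0,-1,0],"turn": [0,0,0]}
    - {"gripper": 0,"dp": [0,-1,0],"turn": [0,0,0]}
    - {"gripper": 0,"dp": [0,-1,0],"turn": [0,0,0]}
    - {"gripper": 0,"dp": [0,-1,0],"turn": [0,0,0]}
    - {"gripper": 0,"dp": [0,-1,0],"turn": [0,0,0]}
    - {"gripper": 0,"dp": [0,-1,0],"turn": [0,0,0]}
    - {"gripper": 0,"dp": [0,-1,0],"turn": [0,0,0]}

```text
clock: 2.1
ee_pos: [0.3211, 0.0644, 0.2619]
eef_rot: [2.661, 1.663, -0.012]
ft_force: [-0.2, -0.3, 0.3]
opening: 0.996
```

Emit:
carry_out:
  steps:
    - {"gripper": 0,"dp": [0.2,-1,0],"turn": [0,0,0.2]}
    - {"gripper": 0,"dp": [0.2,-1,0],"turn": [0,0,0.2]}
    - {"gripper": 0,"dp": [0.4,-1,0],"turn": [0,0,0.2]}
    - {"gripper": 0,"dp": [0.6,-1,0],"turn": [0,0,0.1]}
    - {"gripper": 0,"dp": [0.8,-1,0],"turn": [0,0,0]}
    - {"gripper": 0,"dp": [0.8,-1,0],"turn": [0,0,0]}
    - {"gripper": 0,"dp": [0.8,-1,0],"turn": [0,0,0]}
    - {"gripper": 0,"dp": [0.8,-1,0],"turn": [0,0,0]}
    - {"gripper": 0,"dp": [0.8,-1,0],"turn": [0,0,0]}
    - {"gripper": 0,"dp": [0.8,-0.8,0],"turn": [0,0,0]}
    - {"gripper": 0,"dp": [0,0,0],"turn": [0,0,0]}

```text
clock: 3.48
ee_pos: [0.5092, -0.2417, 0.2593]
eef_rot: [2.556, 1.825, -0.013]
ft_force: [0.0, 0.1, -0.4]
opening: 1.001
```

```bash
cat > st.py <<'E'
from bench import env
import numpy as np
from scipy.spatial.transform import Rotation as R
np.set_printoptions(precision=4,suppress=True)
def st():
    s=env.get_state(); M=R.from_rotvec(s["eef_rot"]).as_matrix()
    print("t",round(s["clock"],2),"p",s["ee_pos"],"xyaw",round(np.degrees(np.arctan2(M[1,0],M[0,0])),2),"z",M[:,2],"f",s["ft_force"],"m",s["ft_torque"],"op",s["opening"],"q",s["joint_pos"]); return s,M
if __name__=="__main__": st()
E
python3 st.py; python3 - <<'E'
from bench import env
import cv2
c=env.capture("side");cv2.imwrite("pics/side1.png",c["pixels"])
a=env.capture("top")["pixels"];cv2.imwrite("pics/top1.png",a[100:420,230:560])
E
```

```text
t 3.48 p [ 0.5092 -0.2417  0.2593] xyaw 71.05 z [-0.0059 -0.0058 -1.    ] f [ 0.034   0.1328 -0.3915] m [-0.0187 -0.0139  0.0451] op 1.0013878629573967 q [-0.4409  0.2186  1.7145 -0.0082  1.2113 -1.6781]
```

View pics/side1.png

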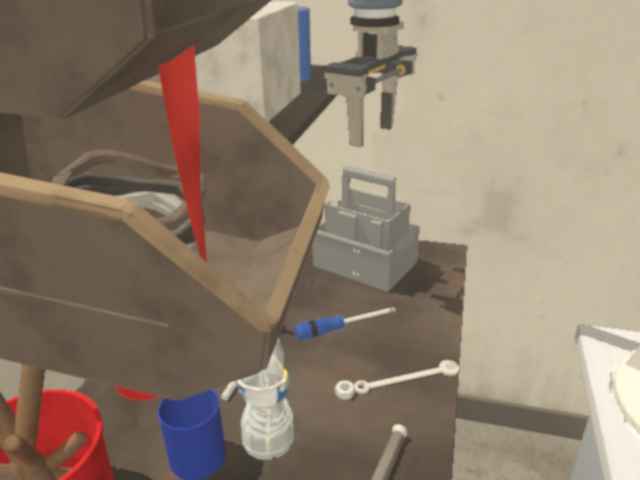

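View pics/top1.png

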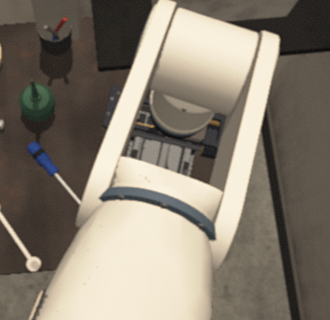

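Emit:
carry_out:
  steps:
    - {"gripper": 0,"dp": [0.17,-0.38,0],"turn": [0.03,-0.03,0]}
    - {"gripper": 0,"dp": [0,0,-0.8],"turn": [0,0,0]}
    - {"gripper": 0,"dp": [0,0,-0.8],"turn": [0,0,0]}
    - {"gripper": 0,"dp": [0,0,-0.8],"turn": [0,0,0]}
    - {"gripper": 0,"dp": [0,0,-0.5],"turn": [0,0,0]}
    - {"gripper": 0,"dp": [0,0,-0.2],"turn": [0,0,0]}

```text
clock: 4.32
ee_pos: [0.5125, -0.2517, 0.1662]
eef_rot: [2.552, 1.828, 0.003]
ft_force: [0.1, -0.2, -0.9]
opening: 1.001
```

```bash
python3 st.py; python3 - <<'E'
from bench import env
import cv2
a=env.capture("side")["pixels"][40:300,270:460];cv2.imwrite("pics/side2.png",cv2.resize(a,None,fx=2.3,fy=2.3,interpolation=cv2.INTER_CUBIC))
E
```

```text
t 4.33 p [ 0.5125 -0.2517  0.1662] xyaw 71.24 z [ 0.0029 -0.0007 -1.    ] f [ 0.1218 -0.1579 -0.8805] m [-0.0089  0.003  -0.0276] op 1.0014675416721197 q [-0.4596  0.3199  1.7996  0.0008  1.0192 -1.7033]
```

View pics/side2.png

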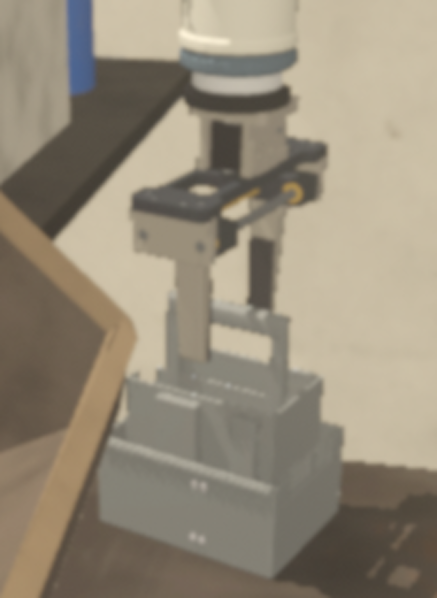

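Emit:
carry_out:
  steps:
    - {"gripper": 0,"dp": [0,0,-0.1],"turn": [0,0,0]}
    - {"gripper": 1,"dp": [0,0,0],"turn": [0,0,0]}
    - {"gripper": 1,"dp": [0,0,0],"turn": [0,0,0]}
    - {"gripper": 1,"dp": [0,0,0],"turn": [0,0,0]}
    - {"gripper": 1,"dp": [0,0,0],"turn": [0,0,0]}
    - {"gripper": 1,"dp": [0,0,0],"turn": [0,0,0]}
    - {"gripper": 1,"dp": [0,0,0],"turn": [0,0,0]}
    - {"gripper": 1,"dp": [0,0,0],"turn": [0,0,0]}
  force: 45

```text
clock: 5.38
ee_pos: [0.5137, -0.2523, 0.165]
eef_rot: [2.55, 1.827, 0.006]
ft_force: [-0.3, 0.0, -0.8]
opening: 0.258
```

```bash
python3 st.py; python3 - <<'E'
from bench import env
import cv2
a=env.capture("side")["pixels"][40:300,270:460];cv2.imwrite("pics/side3.png",cv2.resize(a,None,fx=2.3,fy=2.3,interpolation=cv2.INTER_CUBIC))
E
```

```text
t 5.38 p [ 0.5137 -0.2523  0.165 ] xyaw 71.25 z [ 0.0059 -0.0021 -1.    ] f [-0.2962  0.0069 -0.7574] m [0.0011 0.0006 0.0056] op 0.25803434229126854 q [-0.4596  0.3215  1.8002  0.0008  1.0136 -1.7035]
```

View pics/side3.png

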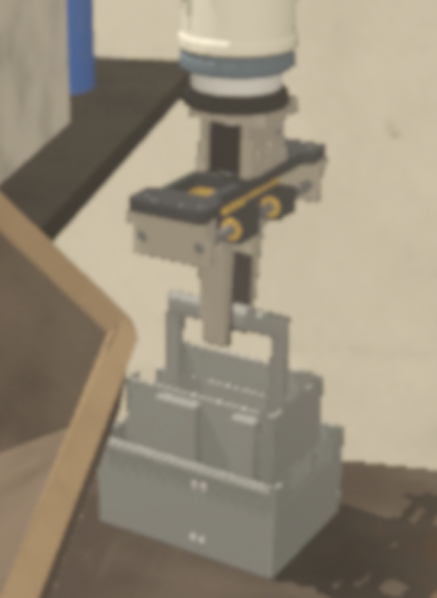

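Emit:
carry_out:
  steps:
    - {"gripper": 1,"dp": [0,0,0],"turn": [0,0,0]}
    - {"gripper": 1,"dp": [0,0,0],"turn": [0,0,0]}
    - {"gripper": 1,"dp": [0,0,0],"turn": [0,0,0]}
    - {"gripper": 1,"dp": [0,0,0],"turn": [0,0,0]}

```text
clock: 5.92
ee_pos: [0.5134, -0.2523, 0.1647]
eef_rot: [2.55, 1.827, 0.005]
ft_force: [-0.3, -1.3, -0.0]
opening: 0.152
```

```bash
python3 st.py
```

```text
t 5.92 p [ 0.5134 -0.2523  0.1647] xyaw 71.25 z [ 0.0052 -0.0021 -1.    ] f [-0.3424 -1.2592 -0.0012] m [-0.027   0.0054 -0.0346] op 0.15246233866547296 q [-0.4597  0.3218  1.8006  0.0006  1.0135 -1.7035]
```

Emit:
carry_out:
  steps:
    - {"gripper": 1,"dp": [0,0,0.3],"turn": [0,0,0]}
    - {"gripper": 1,"dp": [0,0,0.5],"turn": [0,0,0]}
    - {"gripper": 1,"dp": [0,0,0.5],"turn": [0,0,0]}
    - {"gripper": 1,"dp": [-0.3,0.1,0.3],"turn": [0,0,0]}
    - {"gripper": 1,"dp": [-0.3,0.1,0],"turn": [0,0,0]}
    - {"gripper": 1,"dp": [-0.3,0.1,0],"turn": [0,0,0]}
    - {"gripper": 1,"dp": [0,0,0],"turn": [0,0,0]}

```text
clock: 6.8
ee_pos: [0.4833, -0.2419, 0.216]
eef_rot: [2.551, 1.828, 0.004]
ft_force: [-0.1, 0.7, -3.5]
opening: 0.147
```

```bash
python3 st.py; python3 - <<'E'
from bench import env
import cv2
a=env.capture("side")["pixels"][40:300,270:460];cv2.imwrite("pics/side4.png",cv2.resize(a,None,fx=2.3,fy=2.3,interpolation=cv2.INTER_CUBIC))
E
```

```text
t 6.8 p [ 0.4833 -0.2419  0.216 ] xyaw 71.25 z [ 0.0043 -0.0013 -1.    ] f [-0.0625  0.7068 -3.4565] m [ 0.0068 -0.0719  0.0068] op 0.14744174988590733 q [-0.4673  0.218   1.8163  0.0008  1.1029 -1.7112]
```

View pics/side4.png

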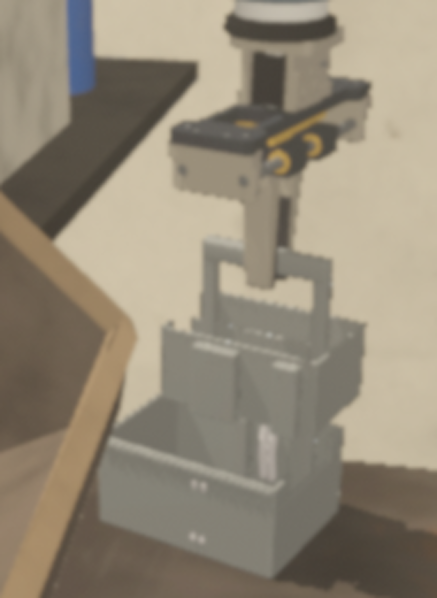

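Emit:
carry_out:
  steps:
    - {"gripper": 1,"dp": [-0.3,0.1,0.7],"turn": [0,0,-0.5]}
    - {"gripper": 1,"dp": [-0.3,0.1,0.7],"turn": [0,0,-1]}
    - {"gripper": 1,"dp": [0,0,0.7],"turn": [0,0,-1]}
    - {"gripper": 1,"dp": [0,0,0],"turn": [0,0,-1]}
    - {"gripper": 1,"dp": [0,0,0],"turn": [0,0,-1]}
    - {"gripper": 1,"dp": [0,0,0],"turn": [0,0,-1]}
    - {"gripper": 1,"dp": [0,0,0],"turn": [0,0,-1]}
    - {"gripper": 1,"dp": [0,0,0],"turn": [0,0,-1]}
    - {"gripper": 1,"dp": [0,0,0],"turn": [0,0,-1]}
    - {"gripper": 1,"dp": [0,0,0],"turn": [0,0,-1]}
    - {"gripper": 1,"dp": [0,0,0],"turn": [0,0,-1]}
    - {"gripper": 1,"dp": [0,0,0],"turn": [0,0,-1]}
    - {"gripper": 1,"dp": [0,0,0],"turn": [0,0,-1]}
    - {"gripper": 1,"dp": [0,0,0],"turn": [0,0,-1]}
    - {"gripper": 1,"dp": [0,0,0],"turn": [0,0,-1]}
    - {"gripper": 1,"dp": [0,0,0],"turn": [0,0,-1]}
    - {"gripper": 1,"dp": [0,0,0],"turn": [0,0,-1]}
    - {"gripper": 1,"dp": [0,0,0],"turn": [0,0,-1]}
    - {"gripper": 1,"dp": [0,0,0],"turn": [0,0,0]}

```text
clock: 9.22
ee_pos: [0.4669, -0.2363, 0.2742]
eef_rot: [1.813, -2.565, -0.008]
ft_force: [0.2, -0.5, -3.8]
opening: 0.151
```

```bash
python3 st.py; python3 - <<'E'
from bench import env
import cv2
c=env.capture("side")["pixels"];cv2.imwrite("raw5.png",c);a=c[60:300,270:480];cv2.imwrite("pics/side5.png",cv2.resize(a,None,fx=2.5,fy=2.5,interpolation=cv2.INTER_CUBIC))
b=c[200:300,300:430];cv2.imwrite("pics/side5z.png",cv2.resize(b,None,fx=6,fy=6,interpolation=cv2.INTER_CUBIC))
E
```

```text
t 9.22 p [ 0.4669 -0.2363  0.2742] xyaw -109.5 z [-0.0036  0.0038 -1.    ] f [ 0.1683 -0.5157 -3.7877] m [-0.0055  0.1937  0.0165] op 0.15104000197774006 q [-0.4726  0.1413  1.776   0.0019  1.2293  1.4379]
```

View pics/side5.png

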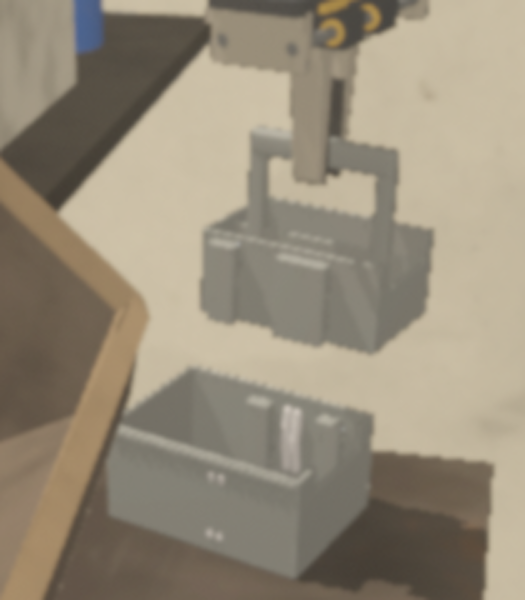

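View pics/side5z.png

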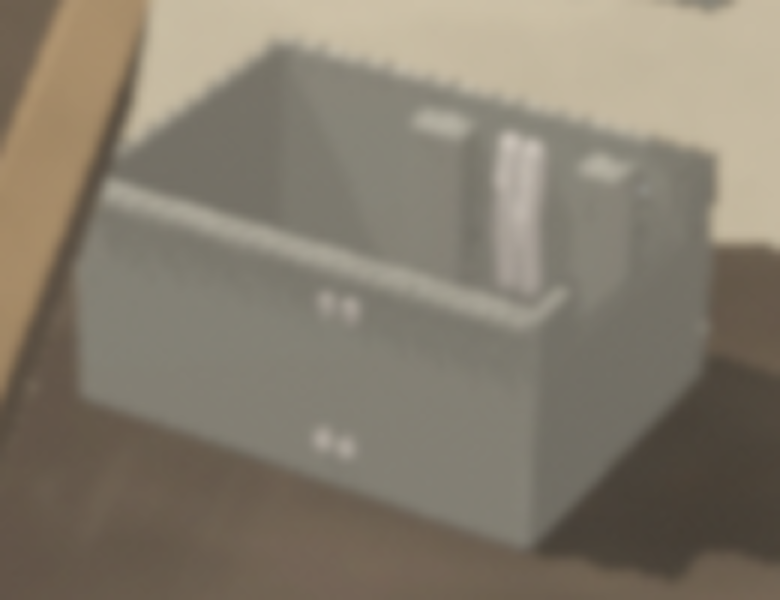

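```bash
python3 - <<'E'
from h import *
np.set_printoptions(precision=4,suppress=True)
a=np.radians(-19.87); c=np.array([.517,-.2577]); Rm=np.array([[np.cos(a),-np.sin(a)],[np.sin(a),np.cos(a)]])
s=lambda x,y:(300+x/6-.4,200+y/6-.4)
for n,p,z in [("rear post",(442,123),.07),("front post",(606,169),.07),("rear L",(412,115),.07),("rear R",(470,128),.07),("near front base (-80,60)",(533,548),0),("near rear base(80,60)",(83,398),0),("far front rim (-80,-60)",(715,158),.08),("far rear rim in(76,-56)",(285,45),.08),("near front rim (-80,60)",(535,325),.08),("outer dots up z?",(338,306),.065),("clip top",(522,135),.07)]:
    w=ray("side",*s(*p),z); print(n,w,(Rm.T@(w[:2]-c))*1000)
E
```

```text
rear post [ 0.511  -0.3061  0.07  ] [ 10.7836 -47.5729]
front post [ 0.4558 -0.2868  0.07  ] [-47.6899 -48.1534]
rear L [ 0.5213 -0.3095  0.07  ] [ 21.6804 -47.2104]
rear R [ 0.5017 -0.3047  0.07  ] [  1.5493 -49.4016]
near front base (-80,60) [ 0.459  -0.1772  0.    ] [-81.9059  56.0225]
near rear base(80,60) [ 0.6102 -0.2271  0.    ] [77.2431 60.454 ]
far front rim (-80,-60) [ 0.4222 -0.2827  0.08  ] [-80.6118 -55.7244]
far rear rim in(76,-56) [ 0.5679 -0.3305  0.08  ] [ 72.5567 -51.1542]
near front rim (-80,60) [ 0.4609 -0.1705  0.08  ] [-82.3683  62.94  ]
outer dots up z? [ 0.5219 -0.1933  0.065 ] [-17.3028  62.2217]
clip top [ 0.4848 -0.3036  0.07  ] [-14.6955 -54.1525]
```

```bash
python3 - <<'E'
import cv2
c=cv2.imread("raw5.png");b=c[110:205,340:450];cv2.imwrite("pics/side5t.png",cv2.convertScaleAbs(cv2.resize(b,None,fx=6,fy=6,interpolation=cv2.INTER_CUBIC),alpha=1.3))
E
```

```text
(no output)
```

View pics/side5t.png

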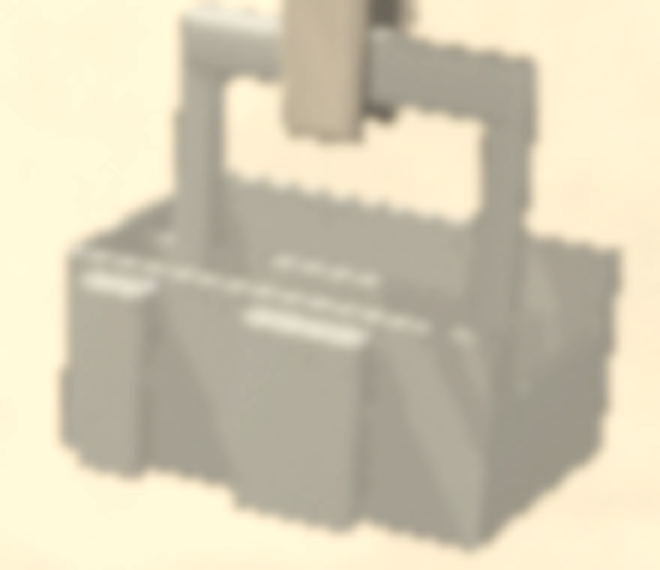

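```bash
python3 - <<'E'
from h import *
np.set_printoptions(precision=4,suppress=True)
a=np.radians(-19.5); c=np.array([.4669,-.2363]); Rm=np.array([[np.cos(a),-np.sin(a)],[np.sin(a),np.cos(a)]])
s=lambda x,y:(340+x/6-.4,110+y/6-.4)
for n,p,z in [("(4,52)",(235,500),0),("(-32,52)",(354,530),0),("(54,52)",(64,440),0),("(34,52)",(140,475),0),("(-65,42)",(475,548),0),("(52,0)top",(185,22),.121),("(-52,0)top",(535,65),.121),("(54,52)top",(85,290),.056),("(4,52)top",(245,325),.056),("(-32,52)top",(362,345),.056)]:
    w=ray("side",*s(*p),z+.1795); print(n,w,(Rm.T@(w[:2]-c))*1000)
E
```

```text
(4,52) [ 0.4855 -0.1945  0.1795] [ 3.6045 45.6157]
(-32,52) [ 0.4511 -0.1824  0.1795] [-32.875   45.5031]
(54,52) [ 0.5399 -0.2244  0.1795] [64.8671 35.6093]
(34,52) [ 0.5141 -0.2052  0.1795] [34.1415 45.0905]
(-65,42) [ 0.4182 -0.1784  0.1795] [-65.2056  38.3749]
(52,0)top [ 0.51   -0.2341  0.3005] [39.9278 16.4513]
(-52,0)top [ 0.4151 -0.2155  0.3005] [-55.8019   2.3118]
(54,52)top [ 0.5293 -0.1989  0.2355] [46.3053 56.1241]
(4,52)top [ 0.4829 -0.183   0.2355] [-2.6773 55.5706]
(-32,52)top [ 0.451  -0.1758  0.2355] [-35.1441  51.7382]
```

Emit:
carry_out:
  steps:
    - {"gripper": 1,"dp": [0.5,-0.2,-0.3],"turn": [0,0,0]}
    - {"gripper": 1,"dp": [0.5,-0.2,-0.7],"turn": [0,0,0]}
    - {"gripper": 1,"dp": [0.5,-0.2,-0.7],"turn": [0,0,0]}
    - {"gripper": 1,"dp": [0,0,-0.7],"turn": [0,0,0]}
    - {"gripper": 1,"dp": [0,0,-0.3],"turn": [0,0,0]}
    - {"gripper": 1,"dp": [0,0,0],"turn": [0,0,0]}

```text
clock: 10.02
ee_pos: [0.5178, -0.2565, 0.1879]
eef_rot: [-1.835, 2.549, 0.006]
ft_force: [-1.0, -0.6, -3.2]
opening: 0.147
```

```bash
python3 st.py
```

```text
t 10.03 p [ 0.5178 -0.2565  0.1879] xyaw -108.5 z [-0.002   0.0032 -1.    ] f [-0.9658 -0.5593 -3.1883] m [ 0.0319  0.1818 -0.079 ] op 0.1473957700625142 q [-0.4638  0.3093  1.7604  0.0022  1.0751  1.4289]
```

Emit:
carry_out:
  steps:
    - {"gripper": 1,"dp": [-0.14,0.06,-0.1],"turn": [0,0,-0.08]}
    - {"gripper": 1,"dp": [0,0,-0.1],"turn": [0,0,0]}
    - {"gripper": 1,"dp": [0,0,0],"turn": [0,0,0]}
  force: 60

```text
clock: 10.4
ee_pos: [0.5143, -0.2551, 0.1833]
eef_rot: [-1.816, 2.561, 0.002]
ft_force: [-0.2, -0.2, -3.2]
opening: 0.149
```

```bash
python3 st.py; python3 - <<'E'
from bench import env
import cv2
c=env.capture("side")["pixels"];cv2.imwrite("raw6.png",c);b=c[155:295,300:430];cv2.imwrite("pics/side6z.png",cv2.convertScaleAbs(cv2.resize(b,None,fx=4.2,fy=4.2,interpolation=cv2.INTER_CUBIC),alpha=1.2))
E
```

```text
t 10.4 p [ 0.5143 -0.2551  0.1833] xyaw -109.31 z [ 0.0007  0.0018 -1.    ] f [-0.1617 -0.1742 -3.1669] m [ 0.0244  0.1103 -0.0057] op 0.14850877713205538 q [-0.4643  0.307   1.7751  0.0022  1.0597  1.4425]
```

View pics/side6z.png

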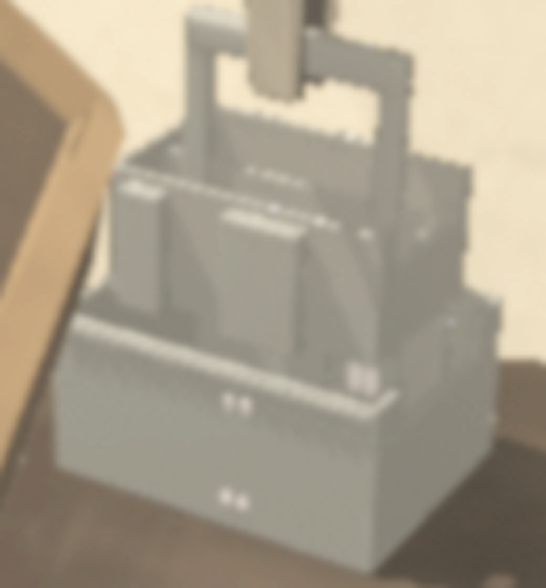

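Emit:
carry_out:
  steps:
    - {"gripper": 1,"dp": [-0.02,0,-0.2],"turn": [0,0.03,0]}
    - {"gripper": 1,"dp": [0,0,-0.15],"turn": [0,0,0]}
    - {"gripper": 1,"dp": [0,0,-0.1],"turn": [0,0,0]}

```text
clock: 10.82
ee_pos: [0.514, -0.2553, 0.1697]
eef_rot: [1.816, -2.561, -0.005]
ft_force: [0.2, -0.4, -3.7]
opening: 0.146
```

```bash
python3 st.py
```

```text
t 10.82 p [ 0.514  -0.2553  0.1697] xyaw -109.31 z [-0.0036  0.0012 -1.    ] f [ 0.2217 -0.3663 -3.6529] m [-0.0091  0.1575  0.0672] op 0.14568689898683648 q [-0.4633  0.3238  1.7849 -0.0006  1.0367  1.4448]
```

Underside is about 75 mm; now feel down in small steps.

Emit:
carry_out:
  steps:
    - {"gripper": 1,"dp": [0,0,-0.07],"turn": [0,0,0]}
    - {"gripper": 1,"dp": [0,0,-0.07],"turn": [0,0,0]}
    - {"gripper": 1,"dp": [0,0,-0.05],"turn": [0,0,0]}

```text
clock: 11.2
ee_pos: [0.5142, -0.2555, 0.1636]
eef_rot: [1.816, -2.561, -0.004]
ft_force: [0.1, -1.5, 3.2]
opening: 0.151
```

```bash
python3 st.py
```

```text
t 11.2 p [ 0.5142 -0.2555  0.1636] xyaw -109.3 z [-0.0036  0.001  -1.    ] f [ 0.0949 -1.5459  3.1867] m [-0.0833  0.2129  0.0161] op 0.1510979664475682 q [-0.4633  0.3311  1.7899 -0.0009  1.0243  1.4448]
```

Emit:
carry_out:
  steps:
    - {"gripper": 1,"dp": [0.05,-0.015,0],"turn": [0,0,0]}
    - {"gripper": 1,"dp": [0.05,-0.015,-0.02],"turn": [0,0,0]}

```text
clock: 11.45
ee_pos: [0.5172, -0.2565, 0.163]
eef_rot: [1.816, -2.56, -0.004]
ft_force: [-1.0, -0.1, -2.6]
opening: 0.143
```

```bash
python3 st.py
```

```text
t 11.45 p [ 0.5172 -0.2565  0.163 ] xyaw -109.3 z [-0.0037  0.0008 -1.    ] f [-1.0078 -0.0876 -2.5677] m [-0.0846  0.3896  0.0718] op 0.14306218969289927 q [-0.4625  0.3364  1.7834 -0.0011  1.0255  1.4457]
```

Emit:
carry_out:
  steps:
    - {"gripper": 1,"dp": [0,0,-0.05],"turn": [0,0,0]}
    - {"gripper": 1,"dp": [0,0,-0.05],"turn": [0,0,0]}

```text
clock: 11.7
ee_pos: [0.5171, -0.2565, 0.1598]
eef_rot: [1.816, -2.56, -0.005]
ft_force: [-0.6, -0.9, -3.0]
opening: 0.149
```

```bash
python3 st.py
```

```text
t 11.7 p [ 0.5171 -0.2565  0.1598] xyaw -109.29 z [-0.0041  0.0008 -1.    ] f [-0.558  -0.9294 -3.0211] m [-0.0599  0.3629  0.0189] op 0.14889860308508562 q [-0.4624  0.3403  1.786  -0.0013  1.0193  1.4457]
```

Emit:
carry_out:
  steps:
    - {"gripper": 1,"dp": [0,0,-0.1],"turn": [0,0,0]}
    - {"gripper": 1,"dp": [0,0,-0.1],"turn": [0,0,0]}

```text
clock: 11.95
ee_pos: [0.5171, -0.2573, 0.1538]
eef_rot: [1.816, -2.559, -0.003]
ft_force: [-1.4, -1.6, -0.6]
opening: 0.148
```

```bash
python3 st.py
```

```text
t 11.95 p [ 0.5171 -0.2573  0.1538] xyaw -109.26 z [-0.0039 -0.0006 -1.    ] f [-1.3711 -1.5764 -0.6306] m [-0.5196  0.6941  0.0942] op 0.14781512907361755 q [-0.4628  0.3473  1.7909 -0.0027  1.0067  1.4457]
```

Emit:
carry_out:
  steps:
    - {"gripper": 1,"dp": [-0.02,-0.02,-0.05],"turn": [0,0,0]}
    - {"gripper": 1,"dp": [0,0,-0.05],"turn": [0,0,0]}

```text
clock: 12.2
ee_pos: [0.5166, -0.258, 0.1506]
eef_rot: [1.816, -2.559, -0.002]
ft_force: [-0.8, -1.6, 1.8]
opening: 0.145
```

```bash
python3 st.py
```

```text
t 12.2 p [ 0.5166 -0.258   0.1506] xyaw -109.28 z [-0.0035 -0.0006 -1.    ] f [-0.8027 -1.5562  1.7627] m [-0.2415  0.4416  0.0417] op 0.14530452523425977 q [-0.4644  0.3507  1.7941 -0.0025  0.9997  1.4442]
```

Emit:
carry_out:
  steps:
    - {"gripper": 1,"dp": [0,-0.01,-0.08],"turn": [0,0,0]}
    - {"gripper": 1,"dp": [0,0,-0.08],"turn": [0,0,0]}
    - {"gripper": 1,"dp": [0,0,-0.08],"turn": [0,0,0]}

```text
clock: 12.58
ee_pos: [0.5177, -0.2583, 0.1457]
eef_rot: [1.817, -2.561, -0.0]
ft_force: [-3.9, -0.2, 10.3]
opening: 0.146
```

```bash
python3 st.py
```

```text
t 12.57 p [ 0.5177 -0.2583  0.1457] xyaw -109.28 z [-0.0013 -0.0008 -1.    ] f [-3.9007 -0.1629 10.2855] m [0.2494 1.3299 0.0456] op 0.14600986934307608 q [-0.4646  0.3571  1.7972 -0.0016  0.9881  1.4436]
```

Emit:
carry_out:
  steps:
    - {"gripper": 1,"dp": [-0.04,0,-0.05],"turn": [0.01,0.02,0]}
    - {"gripper": 1,"dp": [-0.01,0,-0.07],"turn": [0,0,0]}

```text
clock: 12.82
ee_pos: [0.5175, -0.2584, 0.1443]
eef_rot: [1.817, -2.561, -0.002]
ft_force: [-2.2, 0.1, 10.7]
opening: 0.142
```

```bash
python3 st.py
```

```text
t 12.82 p [ 0.5175 -0.2584  0.1443] xyaw -109.29 z [-0.0021  0.0004 -1.    ] f [-2.2212  0.0935 10.66  ] m [0.2958 1.1049 0.0681] op 0.14222410559036475 q [-0.4654  0.3592  1.7976 -0.0007  0.9868  1.4423]
```

Emit:
carry_out:
  steps:
    - {"gripper": 1,"dp": [-0.02,0,-0.09],"turn": [0,0.01,0]}
    - {"gripper": 1,"dp": [0,0,-0.1],"turn": [0,0,0]}

```text
clock: 13.08
ee_pos: [0.5178, -0.2585, 0.1412]
eef_rot: [1.817, -2.561, -0.001]
ft_force: [-4.7, 0.4, 13.0]
opening: 0.146
```

```bash
python3 st.py
```

```text
t 13.07 p [ 0.5178 -0.2585  0.1412] xyaw -109.29 z [-0.0017 -0.     -1.    ] f [-4.6816  0.3859 13.043 ] m [0.3692 1.4471 0.0968] op 0.14574843126497583 q [-0.4652  0.3633  1.7997 -0.0009  0.9801  1.4427]
```

Emit:
carry_out:
  steps:
    - {"gripper": 1,"dp": [-0.07,0.02,-0.07],"turn": [0,0.01,0]}
    - {"gripper": 1,"dp": [-0.05,0.01,-0.09],"turn": [0,0,0]}

```text
clock: 13.32
ee_pos: [0.5166, -0.2582, 0.1392]
eef_rot: [-1.818, 2.562, -0.004]
ft_force: [0.4, -0.4, 11.8]
opening: 0.151
```

```bash
python3 st.py
```

```text
t 13.32 p [ 0.5166 -0.2582  0.1392] xyaw -109.29 z [ 0.0017 -0.0016 -1.    ] f [ 0.4184 -0.3553 11.7757] m [0.141  0.5521 0.0567] op 0.1508707024367394 q [-0.4657  0.362   1.8069 -0.0009  0.9704  1.4424]
```

Emit:
carry_out:
  steps:
    - {"gripper": 1,"dp": [0,0,-0.1],"turn": [0.02,0.03,0]}
    - {"gripper": 1,"dp": [0,0,-0.12],"turn": [0,0,0]}
    - {"gripper": 1,"dp": [-0.02,0,-0.12],"turn": [0,0,0]}

```text
clock: 13.7
ee_pos: [0.5173, -0.2584, 0.1331]
eef_rot: [-1.818, 2.562, 0.002]
ft_force: [-2.9, 1.1, 10.0]
opening: 0.145
```

```bash
python3 st.py
```

```text
t 13.7 p [ 0.5173 -0.2584  0.1331] xyaw -109.29 z [-0.0005  0.001  -1.    ] f [-2.9427  1.147  10.0453] m [0.2553 1.2216 0.0736] op 0.1452235533399548 q [-0.4663  0.3723  1.8074  0.0008  0.9628  1.4407]
```

Underside ≈ 38 mm. Continue steadily.

Emit:
carry_out:
  steps:
    - {"gripper": 1,"dp": [-0.05,0.01,-0.1],"turn": [0,0.01,0]}
    - {"gripper": 1,"dp": [-0.03,0.01,-0.12],"turn": [0,0,0]}
    - {"gripper": 1,"dp": [-0.03,0.01,-0.12],"turn": [0,0,0]}

```text
clock: 14.08
ee_pos: [0.5167, -0.2582, 0.1261]
eef_rot: [-1.816, 2.56, -0.004]
ft_force: [-1.9, -0.7, 8.2]
opening: 0.15
```

```bash
python3 st.py
```

```text
t 14.07 p [ 0.5167 -0.2582  0.1261] xyaw -109.3 z [ 0.0036 -0.0007 -1.    ] f [-1.8587 -0.6933  8.1583] m [0.0975 0.711  0.0754] op 0.1500951674218896 q [-0.4666  0.3779  1.8175  0.0012  0.9426  1.4404]
```

Emit:
carry_out:
  steps:
    - {"gripper": 1,"dp": [-0.02,0,-0.1],"turn": [0.01,0.04,0]}
    - {"gripper": 1,"dp": [-0.03,0,-0.12],"turn": [0,0.02,0]}
    - {"gripper": 1,"dp": [-0.03,0.01,-0.12],"turn": [0,0,0]}

```text
clock: 14.45
ee_pos: [0.5169, -0.2583, 0.1191]
eef_rot: [1.817, -2.561, -0.001]
ft_force: [-2.7, 0.2, 9.0]
opening: 0.144
```

```bash
python3 st.py
```

```text
t 14.45 p [ 0.5169 -0.2583  0.1191] xyaw -109.31 z [-0.0017 -0.0003 -1.    ] f [-2.7124  0.2261  8.9613] m [0.202  0.6967 0.1128] op 0.14437871038583946 q [-0.4654  0.3897  1.8182 -0.0012  0.9351  1.4431]
```

Emit:
carry_out:
  steps:
    - {"gripper": 1,"dp": [-0.04,0.01,-0.1],"turn": [0,0.02,0]}
    - {"gripper": 1,"dp": [-0.03,0.01,-0.12],"turn": [0,0.01,0]}
    - {"gripper": 1,"dp": [-0.03,0.01,-0.12],"turn": [0,0,0]}

```text
clock: 14.82
ee_pos: [0.5169, -0.258, 0.1121]
eef_rot: [1.816, -2.561, 0.002]
ft_force: [-2.3, -0.3, 8.9]
opening: 0.146
```

```bash
python3 st.py
```

```text
t 14.82 p [ 0.5169 -0.258   0.1121] xyaw -109.32 z [-0.0007 -0.002  -1.    ] f [-2.3004 -0.3314  8.861 ] m [0.1122 0.7111 0.1327] op 0.1457112328778548 q [-0.4642  0.3977  1.8245 -0.0026  0.9191  1.4454]
```

Emit:
carry_out:
  steps:
    - {"gripper": 1,"dp": [-0.03,0.01,-0.1],"turn": [0.01,0.02,0]}
    - {"gripper": 1,"dp": [-0.03,0.01,-0.12],"turn": [0.01,0.01,0]}
    - {"gripper": 1,"dp": [-0.03,0.01,-0.1],"turn": [0,0,0]}

```text
clock: 15.2
ee_pos: [0.517, -0.2579, 0.1057]
eef_rot: [1.817, -2.562, 0.0]
ft_force: [-2.6, 0.1, 8.3]
opening: 0.148
```

```bash
python3 st.py
```

```text
t 15.2 p [ 0.517  -0.2579  0.1057] xyaw -109.32 z [-0.0004 -0.0004 -1.    ] f [-2.5987  0.0711  8.2852] m [0.0634 0.6815 0.065 ] op 0.14764840651009356 q [-0.4649  0.4065  1.8285 -0.0007  0.9068  1.4434]
```

Emit:
carry_out:
  steps:
    - {"gripper": 1,"dp": [-0.03,0.01,-0.1],"turn": [0,0.02,0]}
    - {"gripper": 1,"dp": [-0.02,0.01,-0.09],"turn": [0,0,0]}

```text
clock: 15.45
ee_pos: [0.5171, -0.2578, 0.102]
eef_rot: [1.816, -2.562, 0.001]
ft_force: [-3.1, -0.6, 7.8]
opening: 0.146
```

```bash
python3 st.py
```

```text
t 15.45 p [ 0.5171 -0.2578  0.102 ] xyaw -109.32 z [-0.0006 -0.0016 -1.    ] f [-3.1122 -0.6419  7.8295] m [0.0734 0.8959 0.1   ] op 0.14627371102523354 q [-0.464   0.4113  1.831  -0.0022  0.8991  1.4453]
```

Emit:
carry_out:
  steps:
    - {"gripper": 1,"dp": [-0.03,0.01,-0.08],"turn": [0.01,0.02,0]}

```text
clock: 15.58
ee_pos: [0.5171, -0.2578, 0.1006]
eef_rot: [1.816, -2.561, -0.001]
ft_force: [-1.3, -1.1, 8.2]
opening: 0.147
```

Emit:
carry_out:
  steps:
    - {"gripper": 1,"dp": [-0.02,0,-0.07],"turn": [0,0,0]}

```text
clock: 15.7
ee_pos: [0.5171, -0.2579, 0.0995]
eef_rot: [1.816, -2.561, 0.0]
ft_force: [-2.4, 0.2, 9.7]
opening: 0.15
```

```bash
python3 st.py
```

```text
t 15.7 p [ 0.5171 -0.2579  0.0995] xyaw -109.31 z [-0.0012 -0.0009 -1.    ] f [-2.4122  0.1909  9.7307] m [0.1254 0.8915 0.0889] op 0.15007319476800596 q [-0.4645  0.4151  1.8318 -0.0017  0.8953  1.4445]
```

Emit:
carry_out:
  steps:
    - {"gripper": 1,"dp": [-0.02,0,-0.06],"turn": [0,0.01,0]}

```text
clock: 15.82
ee_pos: [0.5171, -0.2579, 0.0987]
eef_rot: [1.816, -2.561, -0.0]
ft_force: [-3.8, 3.8, 14.8]
opening: 0.144
```

Emit:
carry_out:
  steps:
    - {"gripper": 1,"dp": [-0.02,0,-0.06],"turn": [0,0,0]}

```text
clock: 15.95
ee_pos: [0.5171, -0.2576, 0.0984]
eef_rot: [1.816, -2.562, 0.0]
ft_force: [-4.8, 5.0, 23.2]
opening: 0.148
```

Emit:
carry_out:
  steps:
    - {"gripper": 1,"dp": [-0.01,0,-0.06],"turn": [0,0,0]}

```text
clock: 16.08
ee_pos: [0.5172, -0.2574, 0.0984]
eef_rot: [1.817, -2.563, 0.001]
ft_force: [-7.2, 2.8, 18.8]
opening: 0.146
```

```bash
python3 st.py
```

```text
t 16.07 p [ 0.5172 -0.2574  0.0984] xyaw -109.33 z [ 0.0002 -0.0005 -1.    ] f [-7.2076  2.7637 18.7656] m [0.3901 1.6422 0.0942] op 0.14646347925008021 q [-0.4642  0.416   1.8335 -0.0005  0.8917  1.4442]
```

Emit:
carry_out:
  steps:
    - {"gripper": 1,"dp": [-0.02,0,-0.01],"turn": [0,0.02,0]}
    - {"gripper": 1,"dp": [0,0,-0.01],"turn": [0,0,0]}

```text
clock: 16.32
ee_pos: [0.517, -0.2574, 0.0985]
eef_rot: [1.816, -2.561, -0.001]
ft_force: [-1.5, -0.6, 2.5]
opening: 0.146
```

```bash
python3 st.py; python3 - <<'E'
from bench import env
import cv2
c=env.capture("side")["pixels"];cv2.imwrite("raw7.png",c);b=c[155:295,300:430];cv2.imwrite("pics/side7z.png",cv2.convertScaleAbs(cv2.resize(b,None,fx=4.2,fy=4.2,interpolation=cv2.INTER_CUBIC),alpha=1.2))
E
```

```text
t 16.32 p [ 0.517  -0.2574  0.0985] xyaw -109.31 z [-0.0023 -0.0009 -1.    ] f [-1.5472 -0.5694  2.499 ] m [-0.3014  0.5535  0.142 ] op 0.14621675605421813 q [-0.4635  0.4166  1.8322 -0.0023  0.8945  1.4458]
```

View pics/side7z.png

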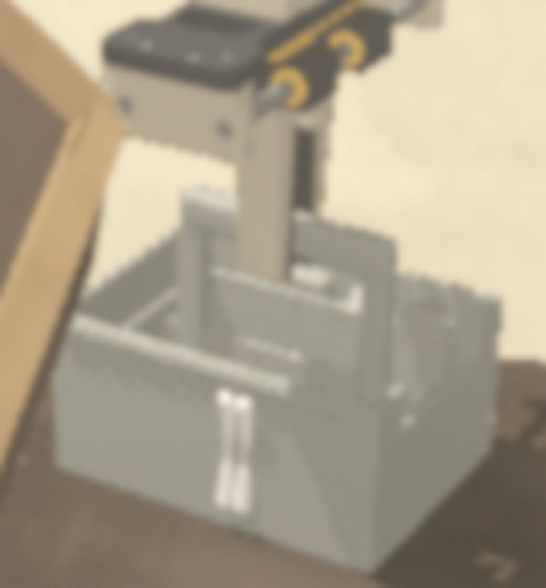

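Emit:
carry_out:
  steps:
    - {"gripper": 0.4,"dp": [0,0,0],"turn": [0,0,0]}
    - {"gripper": 0.4,"dp": [0,0,0],"turn": [0,0,0]}
    - {"gripper": 0.4,"dp": [0,0,0],"turn": [0,0,0]}
    - {"gripper": 0.4,"dp": [0,0,0],"turn": [0,0,0]}
    - {"gripper": 0.4,"dp": [0,0,0],"turn": [0,0,0]}
    - {"gripper": 0.4,"dp": [0,0,0],"turn": [0,0,0]}

```text
clock: 17.12
ee_pos: [0.5174, -0.257, 0.0978]
eef_rot: [1.815, -2.562, -0.002]
ft_force: [-0.1, -1.2, 0.3]
opening: 0.598
```

```bash
python3 st.py
```

```text
t 17.12 p [ 0.5174 -0.257   0.0978] xyaw -109.36 z [-0.0018  0.0002 -1.    ] f [-0.1496 -1.1864  0.3422] m [0.0429 0.1511 0.0197] op 0.5981727532549758 q [-0.4632  0.4177  1.8323 -0.0008  0.8933  1.446 ]
```

Emit:
carry_out:
  steps:
    - {"gripper": 0.4,"dp": [0,0,0.3],"turn": [0,0,0]}
    - {"gripper": 0.4,"dp": [0,0,0.6],"turn": [0,0,0]}
    - {"gripper": 0.4,"dp": [0,0,0.8],"turn": [0,0,0]}
    - {"gripper": 0.4,"dp": [0,0,1],"turn": [0,0,0]}
    - {"gripper": 0.4,"dp": [-0.5,0.2,1],"turn": [0,0,0]}
    - {"gripper": 0.4,"dp": [-1,0.4,0.5],"turn": [0,0,0]}
    - {"gripper": 0.4,"dp": [-1,0.5,0],"turn": [0,0,0]}
    - {"gripper": 0.4,"dp": [-1,1,0],"turn": [0,0,0]}
    - {"gripper": 0.4,"dp": [-1,1,0],"turn": [0,0,0]}
    - {"gripper": 0.4,"dp": [-0.5,1,0],"turn": [0,0,0]}
    - {"gripper": 0.4,"dp": [0,1,0],"turn": [0,0,0]}
    - {"gripper": 0.4,"dp": [0,1,0],"turn": [0,0,0]}
    - {"gripper": 0.4,"dp": [0,0,0],"turn": [0,0,0]}

```text
clock: 18.75
ee_pos: [0.3648, -0.0706, 0.2441]
eef_rot: [-1.809, 2.557, -0.023]
ft_force: [0.1, -0.3, 0.3]
opening: 0.6
```

```bash
python3 st.py; python3 - <<'E'
from bench import env
import cv2
c=env.capture("side")["pixels"];cv2.imwrite("raw8.png",c);b=c[155:295,300:430];cv2.imwrite("pics/side8z.png",cv2.convertScaleAbs(cv2.resize(b,None,fx=4.2,fy=4.2,interpolation=cv2.INTER_CUBIC),alpha=1.2))
t=env.capture("top")["pixels"];cv2.imwrite("rawt8.png",t);cv2.imwrite("pics/top8z.png",cv2.resize(t[150:350,200:450],None,fx=3,fy=3,interpolation=cv2.INTER_CUBIC))
E
```

```text
t 18.75 p [ 0.3648 -0.0706  0.2441] xyaw -109.46 z [ 0.0163 -0.0065 -0.9998] f [ 0.1406 -0.3296  0.3308] m [ 0.0239  0.1902 -0.0453] op 0.6003620621314743 q [-0.1919 -0.1092  2.1007 -0.0036  1.1328  1.72  ]
```

View pics/side8z.png

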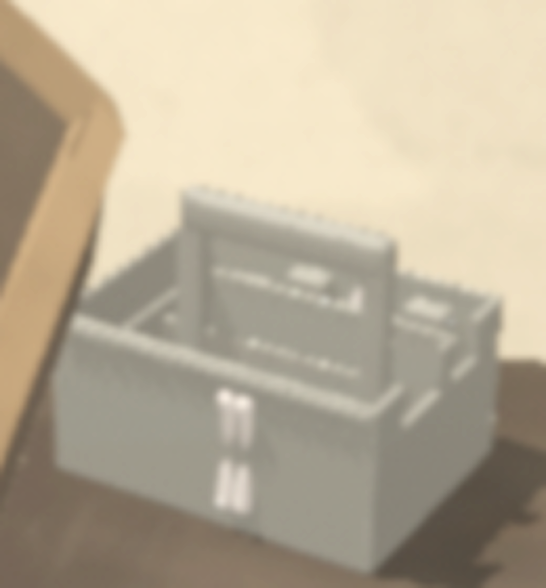

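View pics/top8z.png

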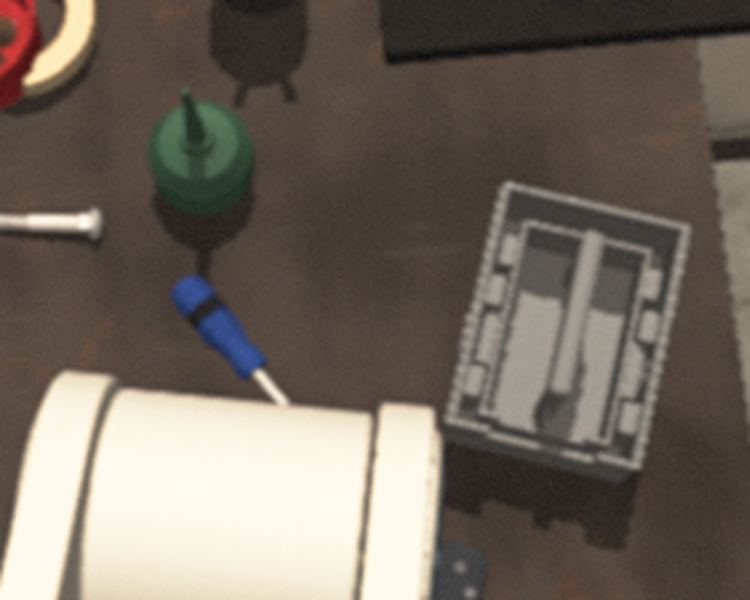

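```bash
python3 - <<'E'
from h import *
a=np.radians(-19.4); c=np.array([.5171,-.2573]); Rm=np.array([[np.cos(a),-np.sin(a)],[np.sin(a),np.cos(a)]])
for dz in (0,.002):
  for p in [(52,-7),(52,7),(-52,-7),(-52,7)]:
    w=c+Rm@(np.array(p)/1000); u,v=proj("side",(*w,.125+dz)); print(dz,p,(u+.4-300)*4.2,(v+.4-155)*4.2)
# control: crate rim near side
for p in [(80,60),(-80,60)]:
    w=np.array([.5167,-.2562])+Rm@(np.array(p)/1000); u,v=proj("side",(*w,.08)); print("rim",p,(u+.4-300)*4.2,(v+.4-155)*4.2)
E
```

```text
0 (52, -7) 185.43238188835022 177.47049181384904
0 (52, 7) 168.49522975060546 188.8683268289595
0 (-52, -7) 395.0142226662447 233.23077278097568
0 (-52, 7) 379.3660078599287 245.80198141728022
0.002 (52, -7) 185.454898756507 173.36090269329802
0.002 (52, 7) 168.50213001228082 184.72885755108763
0.002 (-52, -7) 395.2420192690745 228.9628987444176
0.002 (-52, 7) 379.58077077319973 241.50217709225947
rim (80, 60) 49.49294648444049 312.5407321387419
rim (-80, 60) 374.83880432592235 413.31476512828436
```

```bash
python3 -c "
from bench import env
print(env.hand_in())"
```

```text
the job is handed in; nothing more can be done
None
```

The tote is nested in the crate, and I have handed in the job. No verdict was returned.

**What I did:**
- I gripped the tote by its handle bar, lifted it clear and turned it half a turn so that both dipped fronts lie at the robot-side end.
- With the tote lifted, I estimated the crate posts' position from the side picture. The first light touch rested on the posts at about 7 N.
- I then felt about 3 mm lengthwise, and the ribs dropped in.
- I pushed it down past the clips in small steps until it stopped solid, with the tool at 0.0984 m. That puts the underside within about 0.3 mm of the crate floor height, 4 mm above the bench.
- I released it and backed the arm away.

**Forces:** While I pushed past the clips, the readings between moves showed at most about 13 N down at the wrist. The highest was 23 N on reaching the floor, so about 26–27 N on the tote with its own 3.5 N weight. That is slightly over the 25 N guide and below the 30 N limit.

**Last checks:**
- The side and top pictures show the tote down inside the crate with the fronts together. The oil can stands where it was; the arm hid the wrench in the last top picture, but no move went near it.
- Before release, the tool's tilt was within about 0.005 rad of its tilt when I first gripped the tote.
- The bar's slope in the side picture differed from a level bar by about 1.5 degrees, more than the 1 degree allowed. One pixel there is about 1 degree, so this neither confirms nor rules out that the tote is level; I relied on the tool tilt and the solid stop.
- The two cameras disagreed by 2–3 mm, and by about 1.5 degrees on the crate's direction.

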